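# Index the medicine carousel to the next hole

## Robot

A 6-joint arm with a two-finger parallel gripper is mounted at the origin on a cart in front of the work surface, level with it; the furniture and walls round the work are solid. World frame = base frame: x ahead of the robot, y to its left, z up, the work surface at z = 0. Lengths are in mm, angles in rad, forces in N, time in s.
With the tool pointing down it reaches from about 275 to 1000 mm from the base axis. Payload 8.4 kg.
Tool frame: the origin (TCP) lies on the mounting face of the last link; the fingertips stand 173 mm ahead of it and the grasp point (between the pads) lies 155 mm ahead of it; z points along the fingers, y is the direction in which the jaws open and shut (so a half turn about z gives the same grasp; the last joint's range is limited). The gripper opens to 85 mm and grips with 20 to 120 N. Pads are 22 mm wide; open, the fingers measure 114 mm over their backs; the gripper's body (76 mm by 85 mm) begins 54 mm behind the grasp point. The pads swing forward as they close: fully open they stand 13 mm farther back than shut.
Start: joints at [1.107, 0.353, 1.633, -0, 1.155, -0.002], TCP at [278.475, 559.537, 404.681] pointing down, gripper open.
Joint ranges: [-2.63, 2.63], [-0.92, 2.1], [0.06, 2.66], [-1.3, 4.44], [0, 2.69], [-3.02, 3.02]. Speed limits (rad/s): [2.22, 2.22, 2.79, 3.14, 3.14, 3.14].

## Interface

Orientations are given as [roll, pitch, yaw] about the fixed x, y, z axes, in that order (R = Rz(yaw) Ry(pitch) Rx(roll)).
In Python, from rig import r, grab_frame, spotter gives the robot as it stands.
- The arm moves only by the tool apply_moves, never from a script. Its argument "motion" is text: rows parted by semicolons, each of 5 numbers parted by spaces: the opening, from -1 (shut) to 1 (fully open), then the shift along the tool's x, y, z as a fraction of full scale, then the turn about the tool's z as a fraction of full scale. In form: hand x y z twist; .... A call has 1 to 20 rows; each row is the pose to reach, as a shift and turn from the pose commanded when the call began, along the tool's axes at that moment, turning the shorter way round; what a row does not reach only later rows make up. Full scale, the value 1, is 1 m for a shift and pi rad for a turn. A row lasts 1/12 s, in which the tool goes at most 41.7 mm and 7.16 degrees, less where a joint would pass 70% of its speed; a pose out of reach is approached as far as the arm can. A call with a number of a shift or a turn outside -1 to 1 is refused whole. A call with a gripper value outside its range is refused whole. The fingers move at their own pace and stop on an object; "squeeze" is the grip in N (left out, the last holds). Time passes only in rows, so rows that repeat a pose let the fingers close. It gives the time, the measured TCP pose, the force and the opening at its end, in the units of the state.
- r.sense(): the state, without advancing time (a new reading comes with each control period).
- grab_frame(name): name is "side" or "top" or "wrist"; returns a dict with "img" (480x640x3 uint8, red, green, blue), "fx", "fy", "cx", "cy" (pixels), "dist_coeffs" ([k1, k2, p1, p2, k3] as OpenCV has them; the pictures are not rectified), "R" (3x3) and "t" (3): a world point X has camera coordinates R X + t. Camera axes: x right, y down, z forward; pixel columns grow to the right and rows downward; lengths in mm; the calibration is good to about 2 mm. A picture is of the moment at which its call begins. There is no depth.
- r.sign_off(): hands the job in, once; it reports no verdict.
Trained networks look in the newest picture that a camera, given by its name, has taken for a name from the list of things; names that differ only in an ending like _2 or _b are one class to them, and where a whole thing is asked for, a point or a joint stands for the part that bears it (a point fixed in the world has none). Each returns a list of dicts, best first, with "conf" (0 to 1); they miss things now and then, are a little off and sometimes report something else, mostly with a low value. They report only what shows in the picture. A call takes as long as a camera call. They do not tell look-alikes from the thing itself.
- spotter.boxes_of(query, camera): "point" ([x, y, z] in mm, in world coordinates, good to about 4 mm: the middle of the surface that is visible of it).
- spotter.place_of(query, camera): "point" ([x, y, z] in mm, in world coordinates, good to about 4 mm: a listed point, or the origin of a listed thing).
The state is a dict: "clock": time; "qpos": joint angles; "qvel": joint speeds; "joint_efforts": joint torques, N m; "eef_pos": TCP position; "tcp_rot": TCP orientation; "contact_force": force on the tool from outside, world axes, zero at the start; "wrist_torque": the same for the moment, N m; "opening": opening from 0.0 (shut) to 1.0 (fully open).
Only numpy, scipy, OpenCV 4.12 (cv2) and the standard library are available. Lean on these libraries where they do the work, as an engineer would, in place of code of your own. Each camera call takes 0.05 s, during which the arm holds its last target.

## Task

On the medicine carousel, bring the dropper bottle round to the code reader by indexing the turntable one hole: press the sprung plunger in with your fingertips, push it round while it is down, and let it spring fully up in the next hole. Do not touch the bottles, which stay standing in their wells, and leave the other loose things on the worktop where they are.

Things in the scene. Friction and masses are not known exactly. Their poses are not given: they have to be found in the camera images.
- carousel: the fixed medicine carousel: a white drum 250 mm across and 40 mm high, with six index holes 60 degrees apart in its visible rim. Origin on the worktop under the turning axis; own x points to the code reader, on the side away from the robot. Reader: upright grey box 34 x 70 mm with a dark window, top 128 mm above the worktop, near face 150 mm from the axis. Place and yaw vary
- axis (a point): centre of the turntable's upper face, on its upright turning axis, 50 mm above the worktop. The turntable is an aluminium disc 200 mm across on the drum. At 72 mm from the axis, 60 degrees apart, it has five round wells (outer diameter 47 mm, inner 41 mm, rim 13.5 mm high, floor level with the disc's upper face) and, in the sixth place, the plunger
- read_spot (a point): fixed point at the height of the turntable's upper face where a bottle stands before the code reader: 72 mm from the axis, straight towards the reader
- plunger_top (a point): centre of the flat top of the plunger cap; moves with it. The cap is a round grey button, 38 mm across, in a dark steel collar on the turntable (49 mm across, top 80 mm above the worktop), 72 mm from the axis. At the start it is opposite the reader, towards the robot. Fully up, the cap's top is 12 mm above the collar and 92 mm above the worktop
- plunger (a joint): how far the plunger is pressed straight down, m: 0 up (pin in a hole, turntable locked), 0.011 fully in; from 0.008 the turntable is free. Spring: 2 N at 0, 5 N at 0.011. Between holes the drum keeps it about 8 mm in; let go within 2 mm of a hole, or slowly passing one, it springs up by itself. Its steel pin shows in the hole of the drum's rim outside the plunger
- turntable (a joint): angle of the turntable in rad, 0 at the start, positive anticlockwise seen from above; the neighbouring holes are at +1.047 and -1.047, end stops at +1.25 and -1.25. About 0.03 N m of friction; it stays where it is left. In a hole there is play of about 0.011 rad either way
- dropper: dark brown dropper bottle with a pointed rubber bulb, 33 mm in diameter and 102 mm high, standing loose in a well; origin at the centre of its underside. At the start it is in one of the two wells next to the reader's place, 60 degrees to the one or the other side
- pill_side: pill bottle, 36 mm in diameter and 62 mm high, in the other well next to the reader's place; origin at the centre of its underside
- pill_front: pill bottle of the same kind and size, in the well before the reader at the start; origin at the centre of its underside
- stapler: loose bystander: desk stapler 36 x 143 x 46 mm, at the right of the carousel; origin at the centre of its underside
- sticky_notes: loose bystander: pad of notes 75 x 75 x 16 mm, front left; origin at the centre of its underside
- clip_box: loose bystander: lidded box 78 x 111 x 48 mm, at the left of the carousel; origin at the centre of its underside
There are look-alikes about, which are no part of the job. What is shaped like the dropper but purple or yellow is not meant. What is shaped like the pill_side but black or green is not meant.

How it is judged:
By the outcome, as a careful person would: the job done as asked, in the order asked, and still so for the second after the job is handed in, with the robot touching nothing.
It also fails if it takes over 40 s, if anything falls off the work surface, if the arm or the gripper's body presses on something with over 40 N, if the wrist force passes 120 N, or if a joint passes its speed limit or range.

## Working session

There is one attempt and no reset: what is moved stays moved. The work goes in short steps, Python scripts to look and compute and a tool call to move; the robot and the scene stay as the last step left them, time stands still between calls to the robot, and variables do not carry over. Pictures are saved under pics/ and viewed, and the job is handed in when it is done.

Besides the shell and the picture viewer there is one more tool, called after "Emit:" by a JSON object that holds its "name" and its "arguments". apply_moves: Moves the arm, as the interface text tells. Its arguments: {"type":"object","properties":{"motion":{"type":"string"},"squeeze":{"type":"number"}},"required":["motion"]}

```bash
mkdir -p pics; ls; python3 - <<'E'
from rig import r, grab_frame, spotter
import cv2
s=r.sense()
for k,v in s.items(): print(k,v)
for n in ("top","side","wrist"):
    f=grab_frame(n); cv2.imwrite(f"pics/{n}0.png",f["img"][:,:,::-1])
    print(n,f["fx"],f["cx"],f["dist_coeffs"],f["R"],f["t"])
    if n=="wrist": continue
    for q in ("axis","plunger_top","read_spot","dropper","pill_side","carousel"):
        print(q,[(p["point"],round(p["conf"],2)) for p in spotter.place_of(q,n)])
E
```

```text
pics
clock 0.0
qpos [ 1.10662707e+00  3.53644710e-01  1.63416798e+00 -7.60954296e-06
  1.15516894e+00 -2.40855832e-03]
qvel [-3.26365114e-04  1.09380630e-05 -1.05092863e-04 -6.07266961e-04
 -1.03720476e-03  1.82577641e-03]
joint_efforts [ 1.47602783e-03 -6.05251193e+01 -3.42070985e+01  9.11422353e-05
  9.21582221e-03  8.54442874e-06]
eef_pos [278.34949571 559.32171777 403.94916784]
tcp_rot [-3.14020366e+00  3.61196144e-06  2.67983503e+00]
contact_force [ 1.01859159 -0.22809639  0.17597003]
wrist_torque [ 0.02453763  0.02629996 -0.03614044]
opening 1.0026235865975848
top 595.4884287618825 324.40678247738146 [0.0463247 0.        0.        0.        0.       ] [[ 0.01456259 -0.99968955  0.02021733]
 [-0.98021343 -0.01826494 -0.19709904]
 [ 0.19740712 -0.01694703 -0.9801751 ]] [ -34.77219487  595.81096471 1614.76084737]
axis [([566.5, 30.0, 50.4], 0.6)]
plunger_top [([640.4, 47.9, 49.4], 0.73), ([500.7, 13.1, 83.6], 0.46)]
read_spot [([640.1, 46.5, 50.7], 0.57)]
dropper [([582.2, -210.7, -1.2], 0.64), ([641.2, -188.8, -2.9], 0.59), ([623.2, -25.0, 49.2], 0.49), ([441.3, 328.4, -0.9], 0.4
[... 322 characters left out ...]
741   0.39246717 -0.91520599]
 [ 0.23130034 -0.88554936 -0.40286782]] [555.01397773 123.60563085 962.22771985]
axis [([571.9, 29.7, 52.5], 0.65)]
plunger_top [([499.3, 12.2, 90.4], 0.69)]
read_spot [([639.9, 49.1, 47.8], 0.92)]
dropper [([636.1, -186.4, 4.0], 0.86), ([588.9, 96.4, 53.3], 0.72), ([580.4, -215.6, 2.0], 0.69), ([618.4, -16.7, 49.3], 0.63)]
pill_side [([589.2, 94.8, 53.9], 0.65)]
carousel [([571.4, 28.8, -1.9], 0.77)]
wrist 383.7799572539228 314.0954506169845 [-0.04612273  0.          0.          0.          0.        ] [[ 0.44656311  0.89475153 -0.00103957]
 [ 0.85873497 -0.42826063  0.28136646]
 [ 0.25130786 -0.12654059 -0.95959983]] [-624.45095774  -35.21832402  380.21468488]
```

View pics/top0.png

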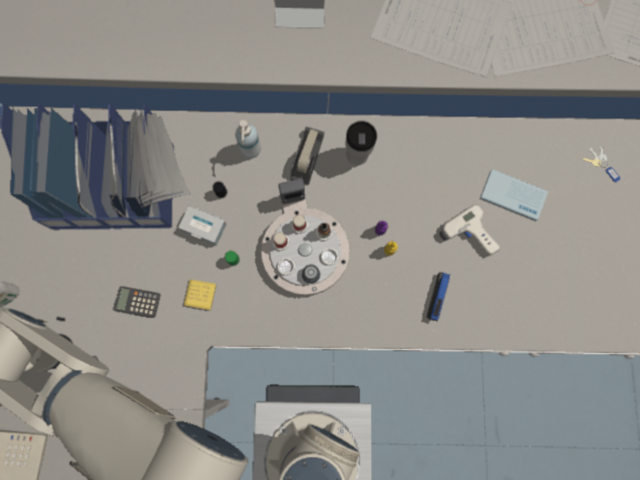

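View pics/side0.png

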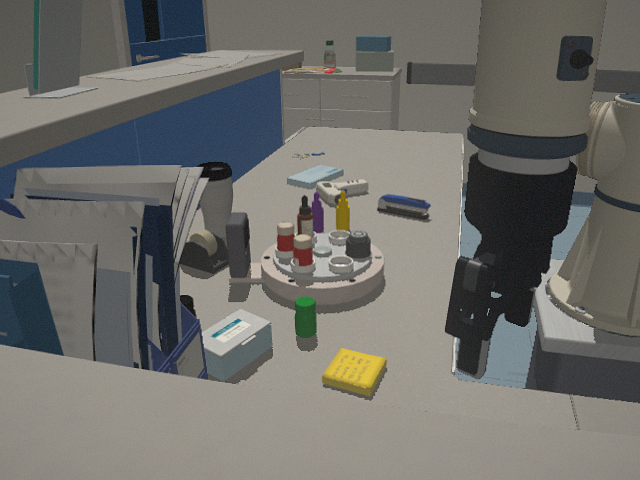

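View pics/wrist0.png

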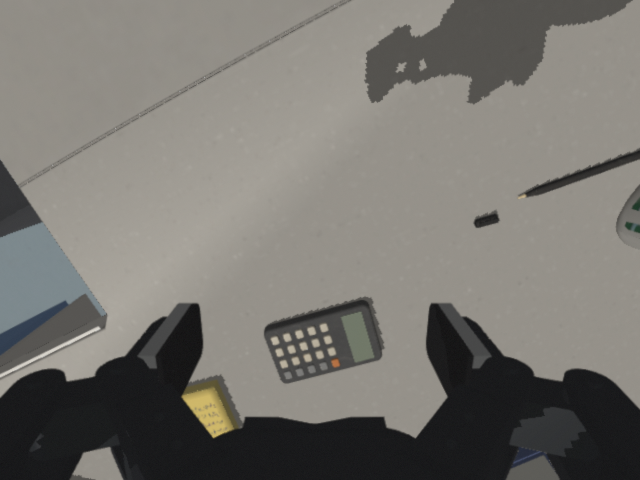

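The turntable has to turn +60° (anticlockwise), since the dropper sits at about (325,230), clockwise of the reader at (292,190). The plunger is at (311,273), towards the robot. I'll work out a move to above the plunger.

```bash
cat > h.py <<'E'
from rig import r, grab_frame, spotter
import numpy as np, cv2
from scipy.spatial.transform import Rotation as Ro
def R0(): return Ro.from_euler('xyz',r.sense()["tcp_rot"]).as_matrix()
def to_tool(target): # world target of TCP -> tool shift in m
    s=r.sense(); return (R0().T@(np.array(target)-s["eef_pos"]))/1000
def proj(f,P):
    P=np.atleast_2d(np.array(P,float)); K=np.array([[f["fx"],0,f["cx"]],[0,f["fy"],f["cy"]],[0,0,1]])
    return cv2.projectPoints(P,cv2.Rodrigues(np.array(f["R"]))[0],np.array(f["t"],float),K,np.array(f["dist_coeffs"]))[0][:,0]
def ray(f,uv,z):
    K=np.array([[f["fx"],0,f["cx"]],[0,f["fy"],f["cy"]],[0,0,1]])
    p=cv2.undistortPoints(np.array([[uv]],float),K,np.array(f["dist_coeffs"]))[0,0]
    R=np.array(f["R"]);c=-R.T@np.array(f["t"]); d=R.T@np.array([*p,1]); return c+d*(z-c[2])/d[2]
E
python3 - <<'E'
from h import *
f=grab_frame("wrist"); c=-np.array(f["R"]).T@f["t"]
print("cam in tool",R0().T@(c-r.sense()["eef_pos"]), R0().T@np.array(f["R"])[2])
print(to_tool([499,13,400]))
f=grab_frame("top"); 
im=f["img"][150:350,200:450]; cv2.imwrite("pics/topc.png",cv2.resize(im,None,fx=3.2,fy=3,interpolation=cv2.INTER_CUBIC)[:,:,::-1])
E
```

```text
cam in tool [72.49011517 -0.09427368 30.60188183] [-0.28136274 -0.00138949  0.95960048]
[-0.4409329  -0.3910409   0.00468595]
```

View pics/topc.png

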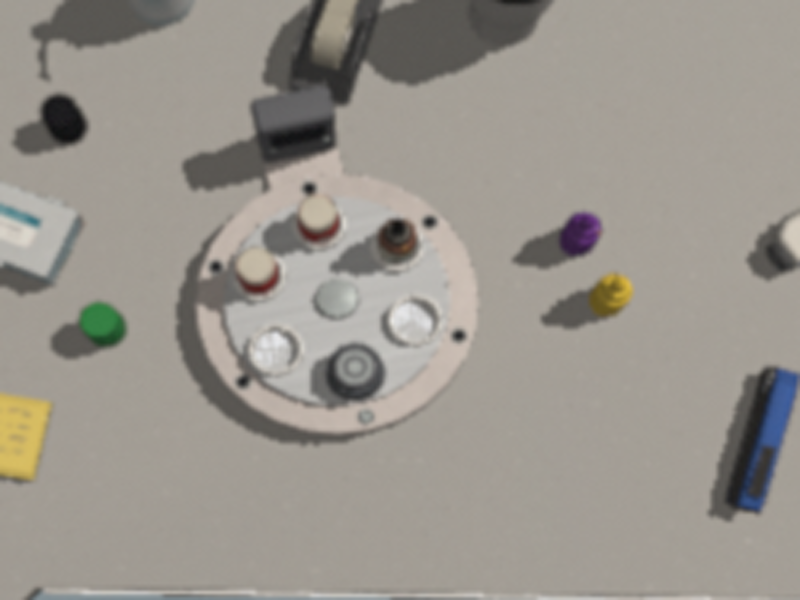

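The crop shows the brown dropper at (398,238), right of the reader, and the two red pill bottles. The pin shows at (366,416), outside the plunger at (355,370). I'm moving to above the plunger with the gripper shut.

Emit:
{"name": "apply_moves", "arguments": {"motion": "-1 -0.022 -0.0195 0.002 0.017; -1 -0.044 -0.039 0.004 0.033; -1 -0.066 -0.0585 0.006 0.05; -1 -0.088 -0.078 0.008 0.067; -1 -0.11 -0.0975 0.01 0.083; -1 -0.132 -0.117 0.012 0.1; -1 -0.154 -0.1365 0.014 0.117; -1 -0.176 -0.156 0.016 0.133; -1 -0.198 -0.1755 0.018 0.15; -1 -0.22 -0.195 0.02 0.167; -1 -0.242 -0.2145 0.022 0.183; -1 -0.264 -0.234 0.024 0.2; -1 -0.286 -0.2535 0.026 0.217; -1 -0.308 -0.273 0.028 0.233; -1 -0.33 -0.2925 0.03 0.25; -1 -0.37 -0.328 0.032 0.283; -1 -0.41 -0.364 0.034 0.317; -1 -0.441 -0.391 0.036 0.334; -1 -0.441 -0.391 0.036 0.334; -1 -0.441 -0.391 0.036 0.334", "squeeze": 40}}

```text
clock: 2.52
eef_pos: [500.5, 9.4, 368.8]
tcp_rot: [3.14, 0.001, 1.627]
contact_force: [0.9, 0.9, 0.2]
opening: -0.002
```

```bash
python3 - <<'E'
from h import *
s=r.sense(); print(s["clock"],s["eef_pos"],s["tcp_rot"],s["contact_force"],s["opening"],s["qpos"])
f=grab_frame("wrist"); cv2.imwrite("pics/wrist1.png",f["img"][:,:,::-1])
for q in ("axis","plunger_top","carousel"): print(q,[(p["point"],round(p["conf"],2)) for p in spotter.place_of(q,"wrist")])
print(proj(f,[[499,13,92],[569,30,50]]))
E
```

```text
2.5167 [500.52693816   9.38102411 368.76923027] [3.14030765e+00 1.22661961e-03 1.62691689e+00] [0.89888332 0.87371899 0.2227703 ] -0.001696362141607238 [ 1.61409058e-02  2.00408828e-01  1.93175755e+00 -1.38833697e-03
  1.00809370e+00 -3.92405884e-02]
axis [([569.9, 33.7, 50.7], 0.62)]
plunger_top [([501.4, 13.7, 91.3], 0.92)]
carousel [([572.8, 30.3, 0.6], 0.92)]
[[313.20514535 232.96290597]
 [406.11887278 201.6839689 ]]
```

View pics/wrist1.png

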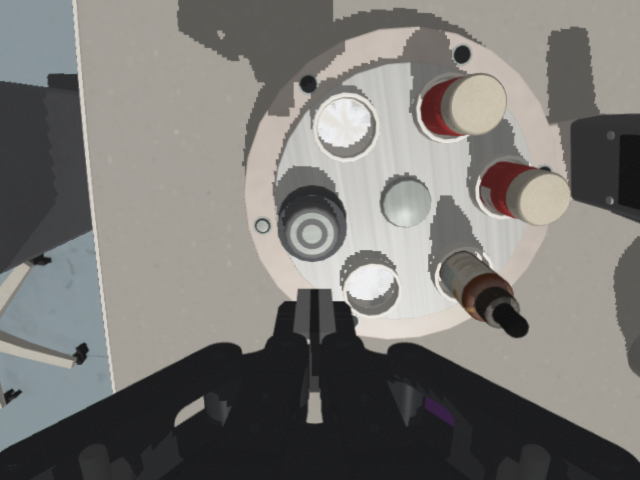

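The wrist view shows the cap at about (311,234), the pin in its hole at (262,226), and rim holes at (308,84), (462,54) and (353,320). I'll fit the axis from these.

```bash
python3 - <<'E'
from h import *
from scipy.optimize import least_squares
f=grab_frame("wrist")
P=[ray(f,u,40)[:2] for u in ((262.5,226),(308,84),(462,54),)]
cap=ray(f,(312,234.5),92); print("cap",cap); hub=None
print(np.round(P,1))
ks=[0,-1,-2]
def res(p):
    cx,cy,a,rr=p
    e=[]
    for k,q in zip(ks,P):
        t=a+np.pi+k*np.pi/3
        e+=[cx+rr*np.cos(t)-q[0],cy+rr*np.sin(t)-q[1]]
    t=a+np.pi; e+=[cx+72*np.cos(t)-cap[0],cy+72*np.sin(t)-cap[1]]
    return e
s=least_squares(res,[570,31,.24,112]); print(s.x,np.round(s.fun,1))
print(proj(f,[[s.x[0],s.x[1],50]]))
cx,cy,a,_=s.x
for d in (0,1.047): print("plunger at",cx+72*np.cos(a+np.pi+d),cy+72*np.sin(a+np.pi+d))
E
```

```text
cap [495.98471712  16.47064124  92.        ]
[[456.4   6.6]
 [487.1 115.4]
 [596.6 143.1]]
[5.65860273e+02 3.43626433e+01 2.48399719e-01 1.12973406e+02] [-0.1 -0.1  0.  -0.1  0.  -0.   0.1  0.2]
[[405.15208449 202.3346646 ]]
plunger at 496.0701616272005 16.66121928904206
plunger at 546.2814119042599 -34.92421125284711
```

The arm was still settling between frames, so the pixels and the calibration didn't match. I'll redo it with a single settled frame.

```bash
python3 - <<'E'
from h import *
import pickle
for i in range(4): f=grab_frame("wrist")
print(r.sense()["eef_pos"],r.sense()["clock"],r.sense()["tcp_rot"])
pickle.dump(f,open("f2.pkl","wb"))
cv2.imwrite("pics/wrist2.png",cv2.resize(f["img"][20:340,220:600],None,fx=2,fy=1.85)[:,:,::-1] if 0 else cv2.resize(f["img"][20:320,220:600],None,fx=2,fy=2)[:,:,::-1])
print([(p["point"],round(p["conf"],2)) for p in spotter.place_of("plunger_top","wrist")],[(p["point"],round(p["conf"],2)) for p in spotter.place_of("axis","wrist")])
E
```

```text
[498.86136025  13.85190129 368.78219769] 2.9667 [ 3.14148542e+00 -7.53295710e-05  1.63197793e+00]
[([497.7, 6.4, 88.7], 0.56)] [([573.1, 34.4, 52.4], 0.75)]
```

View pics/wrist2.png

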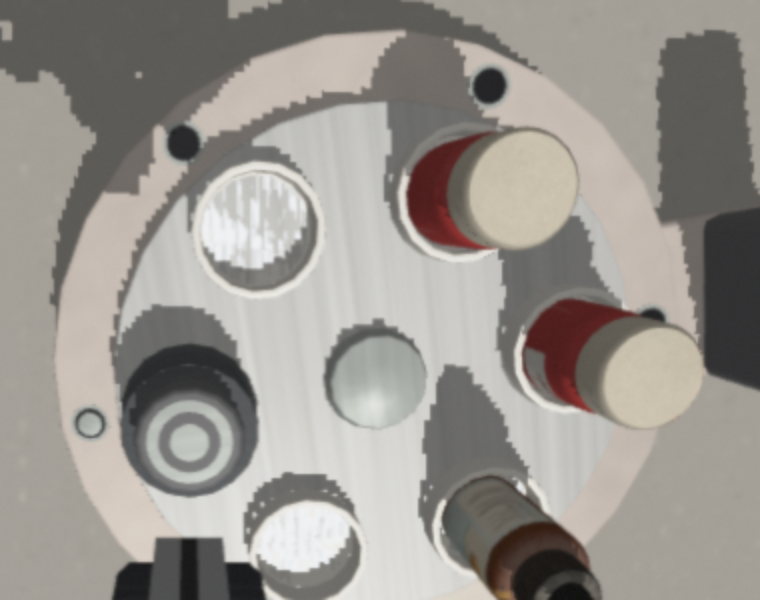

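The settled frame shows the cap at (189,441) in the crop, the pin at (90,423), and holes at (184,142) and (489,86).

```bash
python3 - <<'E'
from h import *
import pickle
from scipy.optimize import least_squares
f=pickle.load(open("f2.pkl","rb"))
px=lambda u,v:(220+u/2-.25,20+v/2-.25)
P=[ray(f,px(*u),40)[:2] for u in ((90,423),(184,142),(489,86))]
cap=ray(f,px(189,441),92); print("cap",cap)
ks=[0,-1,-2]
def res(p):
    cx,cy,a,rr=p;e=[]
    for k,q in zip(ks,P):
        t=a+np.pi+k*np.pi/3
        e+=[cx+rr*np.cos(t)-q[0],cy+rr*np.sin(t)-q[1]]
    t=a+np.pi; e+=[cx+72*np.cos(t)-cap[0],cy+72*np.sin(t)-cap[1]]
    return e
s=least_squares(res,[570,31,.24,112]); print(s.x,np.round(s.fun,1))
cx,cy,a,_=s.x
for d in (0,1.047): print("plunger at",cx+72*np.cos(a+np.pi+d),cy+72*np.sin(a+np.pi+d))
print(proj(f,[[cx,cy,50]]))
E
```

```text
cap [497.91012871  12.8880957   92.        ]
[5.67892570e+02 2.98485675e+01 2.41029681e-01 1.12579128e+02] [ 0.   0.3 -0.2 -0.2  0.1  0.1  0.1 -0.2]
plunger at 497.97389567258574 12.661975389430712
plunger at 547.8035991075144 -39.29210966809518
[[406.68311042 208.80186155]]
```

Emit:
{"name": "apply_moves", "arguments": {"motion": "-1 0 0 0.02 0; -1 -0.001 -0.001 0.05 0; -1 -0.001 -0.001 0.075 0; -1 -0.001 -0.001 0.09 0; -1 -0.001 -0.001 0.097 0; -1 -0.001 -0.001 0.099 0; -1 -0.001 -0.001 0.099 0; -1 -0.001 -0.001 0.099 0; -1 -0.001 -0.001 0.099 0"}}

```text
clock: 3.82
eef_pos: [498.7, 12.0, 270.8]
tcp_rot: [3.14, 0.0, 1.631]
contact_force: [-0.6, 0.4, -0.7]
opening: 0.003
```

```bash
python3 - <<'E'
from h import *
for i in range(2): f=grab_frame("side")
s=r.sense(); print(s["clock"],s["eef_pos"],s["tcp_rot"],s["contact_force"])
cv2.imwrite("pics/side3.png",cv2.resize(f["img"][150:330,200:440],None,fx=3.2,fy=3.2,interpolation=cv2.INTER_CUBIC)[:,:,::-1])
f=grab_frame("wrist");cv2.imwrite("pics/wrist3.png",f["img"][:,:,::-1])
E
```

```text
3.9167 [498.48645006  11.96339681 270.61207683] [3.13988043e+00 7.83310589e-05 1.63048429e+00] [ 0.22089079 -0.42197736  0.06532507]
```

View pics/side3.png

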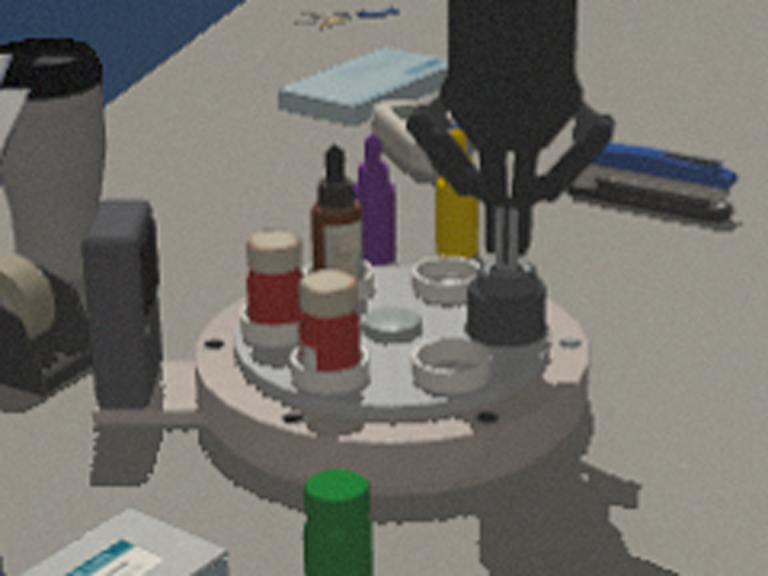

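View pics/wrist3.png

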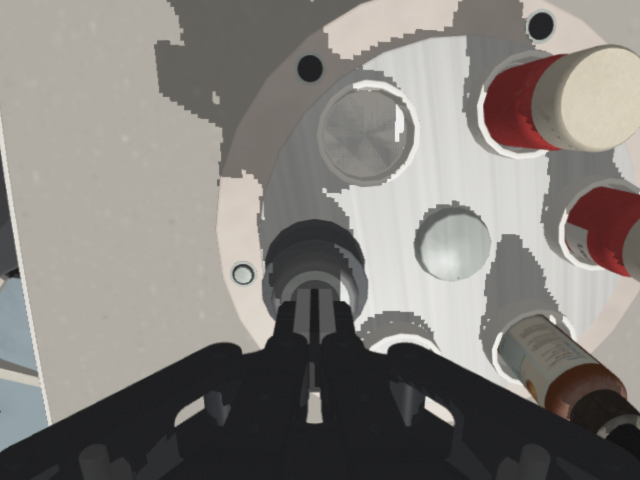

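The closed fingertips sit centred over the cap, about 6 mm above it, and everything else is undisturbed. Next is the press.

Emit:
{"name": "apply_moves", "arguments": {"motion": "-1 0 0 0.003 0; -1 0 0 0.006 0; -1 0 0 0.009 0; -1 0 0 0.012 0; -1 0 0 0.014 0; -1 0 0 0.016 0; -1 0 0 0.017 0; -1 0 0 0.017 0; -1 0 0 0.017 0"}}

```text
clock: 4.72
eef_pos: [498.6, 11.8, 254.1]
tcp_rot: [3.141, 0.0, 1.631]
contact_force: [-4.3, -0.4, 25.2]
opening: 0.001
```

```bash
python3 - <<'E'
from h import *
s=r.sense(); print(s["clock"],s["eef_pos"],s["tcp_rot"],s["contact_force"],s["qpos"])
E
```

```text
4.7167 [498.55544345  11.84561292 254.14007612] [3.14052395e+00 2.47372705e-04 1.63058812e+00] [-4.34921726 -0.3783806  25.19259816] [ 2.08173323e-02  3.66450236e-01  2.02307624e+00 -3.01223174e-04
  7.50988671e-01 -3.87545024e-02]
```

The plunger bottomed at 25 N. Now I'll compute the arc, doing the first half and then checking.

```bash
cat > arc.py <<'E'
from h import *
import sys
C=np.array([567.9,29.85]); tot=float(sys.argv[1]); n=int(sys.argv[2])
s=r.sense(); p=s["eef_pos"][:2]; Rm=R0(); d=p-C
print("rad",np.hypot(*d),"ang from start",np.arctan2(d[1],d[0])+np.pi-0.241)
for i in range(1,n+1):
    t=np.radians(tot*i/n); q=C+np.array([[np.cos(t),-np.sin(t)],[np.sin(t),np.cos(t)]])@d
    v=(Rm.T@np.array([*(q-p),0]))/1000
    print(f"{v[0]:.4f} {v[1]:.4f} {-t/np.pi:.4f}",end="; ")
E
python3 arc.py 30 15
```

```text
rad 71.64373997226352 ang from start 0.01302766832215918
-0.0024 0.0005 -0.0111; -0.0049 0.0011 -0.0222; -0.0073 0.0018 -0.0333; -0.0096 0.0026 -0.0444; -0.0120 0.0035 -0.0556; -0.0143 0.0044 -0.0667; -0.0166 0.0054 -0.0778; -0.0188 0.0065 -0.0889; -0.0210 0.0077 -0.1000; -0.0232 0.0090 -0.1111; -0.0253 0.0103 -0.1222; -0.0274 0.0117 -0.1333; -0.0294 0.0132 -0.1444; -0.0314 0.0147 -0.1556; -0.0333 0.0163 -0.1667;
```

Emit:
{"name": "apply_moves", "arguments": {"motion": "-1 -0.0012 0.0002 -0.0003 -0.0055; -1 -0.0024 0.0005 -0.0003 -0.0111; -1 -0.0049 0.0011 -0.0003 -0.0222; -1 -0.0073 0.0018 -0.0003 -0.0333; -1 -0.0096 0.0026 -0.0003 -0.0444; -1 -0.012 0.0035 -0.0003 -0.0556; -1 -0.0143 0.0044 -0.0003 -0.0667; -1 -0.0166 0.0054 -0.0003 -0.0778; -1 -0.0188 0.0065 -0.0003 -0.0889; -1 -0.021 0.0077 -0.0003 -0.1; -1 -0.0232 0.009 -0.0003 -0.1111; -1 -0.0253 0.0103 -0.0003 -0.1222; -1 -0.0274 0.0117 -0.0003 -0.1333; -1 -0.0294 0.0132 -0.0003 -0.1444; -1 -0.0314 0.0147 -0.0003 -0.1556; -1 -0.0333 0.0163 -0.0003 -0.1667; -1 -0.0333 0.0163 -0.0003 -0.1667; -1 -0.0333 0.0163 -0.0003 -0.1667"}}

```text
clock: 6.22
eef_pos: [517.0, -20.8, 254.2]
tcp_rot: [3.141, 0.001, 2.155]
contact_force: [-2.8, -3.2, 19.3]
opening: -0.003
```

```bash
python3 arc.py 29.5 15; python3 - <<'E'
from h import *
s=r.sense(); print(s["clock"],s["eef_pos"],s["tcp_rot"],s["contact_force"],s["wrist_torque"])
import pickle
f=grab_frame("side");cv2.imwrite("pics/side4.png",cv2.resize(f["img"][150:330,200:440],None,fx=3.2,fy=3.2,interpolation=cv2.INTER_CUBIC)[:,:,::-1])
f=grab_frame("wrist");cv2.imwrite("pics/wrist4.png",f["img"][:,:,::-1]);pickle.dump(f,open("f4.pkl","wb"))
E
```

```text
rad 71.84152205716424 ang from start 0.541663964505721
-0.0024 0.0005 -0.0109; -0.0048 0.0011 -0.0219; -0.0072 0.0018 -0.0328; -0.0095 0.0026 -0.0437; -0.0118 0.0035 -0.0546; -0.0141 0.0044 -0.0656; -0.0164 0.0054 -0.0765; -0.0186 0.0065 -0.0874; -0.0207 0.0076 -0.0983; -0.0229 0.0089 -0.1093; -0.0250 0.0102 -0.1202; -0.0270 0.0116 -0.1311; -0.0290 0.0130 -0.1420; -0.0309 0.0145 -0.1530; -0.0328 0.0161 -0.1639; 6.2167 [516.96166636 -20.81054142 254.19940413] [3.14078924e+00 1.46961811e-03 2.15456286e+00] [-2.82565604 -3.15815024 19.34531368] [-0.52866321  0.53948696 -0.03757957]
```

View pics/side4.png

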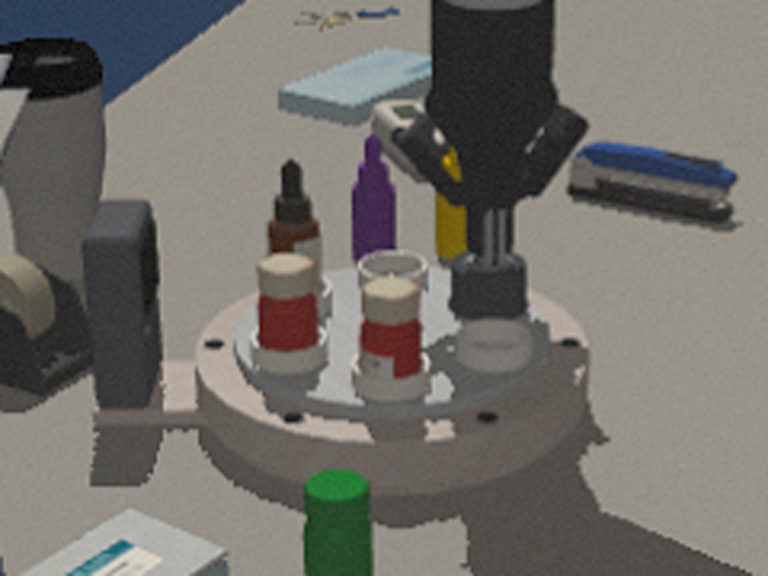

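View pics/wrist4.png

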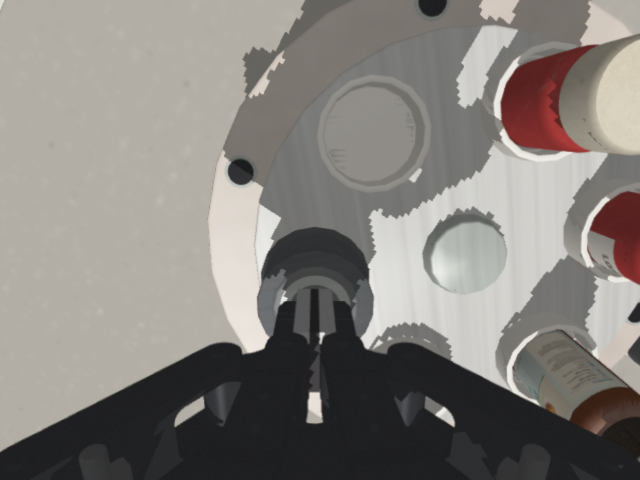

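The table is turning with no visible slip, and the bottles are standing. Now the second half.

Emit:
{"name": "apply_moves", "arguments": {"motion": "-1 -0.0012 0.0002 0 -0.0055; -1 -0.0024 0.0005 0 -0.0109; -1 -0.0048 0.0011 0 -0.0219; -1 -0.0072 0.0018 0 -0.0328; -1 -0.0095 0.0026 0 -0.0437; -1 -0.0118 0.0035 0 -0.0546; -1 -0.0141 0.0044 0 -0.0656; -1 -0.0164 0.0054 0 -0.0765; -1 -0.0186 0.0065 0 -0.0874; -1 -0.0207 0.0076 0 -0.0983; -1 -0.0229 0.0089 0 -0.1093; -1 -0.025 0.0102 0 -0.1202; -1 -0.027 0.0116 0 -0.1311; -1 -0.029 0.013 0 -0.142; -1 -0.0309 0.0145 0 -0.153; -1 -0.0329 0.0162 0 -0.164; -1 -0.0329 0.0162 0 -0.164; -1 -0.0329 0.0162 0 -0.164; -1 -0.0329 0.0162 0 -0.164"}}

```text
clock: 7.9
eef_pos: [548.8, -39.6, 254.3]
tcp_rot: [-3.141, 0.003, 2.67]
contact_force: [-1.6, -5.8, 17.1]
opening: 0.004
```

```bash
python3 arc.py 1 1; python3 - <<'E'
from h import *
s=r.sense(); print(s["clock"],s["eef_pos"],s["tcp_rot"],s["contact_force"],s["wrist_torque"])
import pickle
f=grab_frame("side");cv2.imwrite("pics/side5.png",cv2.resize(f["img"][150:330,200:440],None,fx=3.2,fy=3.2,interpolation=cv2.INTER_CUBIC)[:,:,::-1])
f=grab_frame("wrist");cv2.imwrite("pics/wrist5.png",f["img"][:,:,::-1]);pickle.dump(f,open("f5.pkl","wb"))
E
```

```text
rad 72.0007487228 ang from start 1.0613081958018133
-0.0012 0.0003 -0.0056; 7.9 [548.80007072 -39.57118206 254.27913327] [-3.14130776e+00  2.64945835e-03  2.66993245e+00] [-1.59771118 -5.79661617 17.08526402] [-0.92171577  0.30965258  0.02537434]
```

View pics/side5.png

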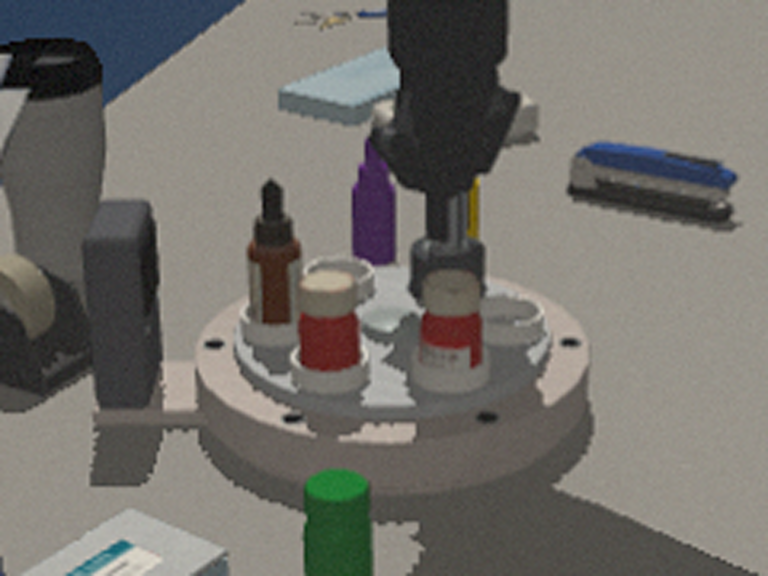

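View pics/wrist5.png

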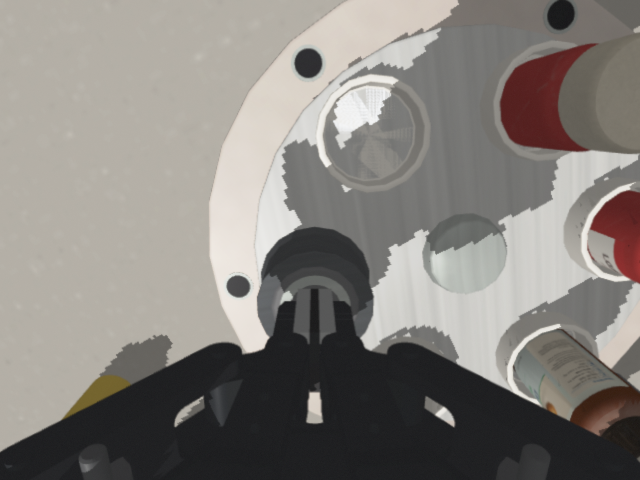

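The turn comes to 1.048 rad, the next hole is in line with the plunger, and the dropper is in front of the reader. I'll release straight up.

Emit:
{"name": "apply_moves", "arguments": {"motion": "-1 0 0 -0.001 0; -1 0 0 -0.002 0; -1 0 0 -0.004 0; -1 0 0 -0.006 0; -1 0 0 -0.008 0; -1 0 0 -0.011 0; -1 0 0 -0.014 0; -1 0 0 -0.018 0; -1 0 0 -0.025 0; -1 0 0 -0.04 0; -1 0 0 -0.065 0; -1 0 0 -0.095 0; -1 0 0 -0.115 0; -1 0 0 -0.115 0; -1 0 0 -0.115 0; -1 0 0 -0.115 0; -1 0 0 -0.115 0"}}

```text
clock: 9.42
eef_pos: [547.5, -38.8, 366.9]
tcp_rot: [-3.141, -0.002, 2.669]
contact_force: [0.5, 0.7, -0.5]
opening: -0.001
```

```bash
python3 - <<'E'
from h import *
for i in range(3): f=grab_frame("wrist")
s=r.sense(); print(s["clock"],s["eef_pos"],s["contact_force"])
cv2.imwrite("pics/wrist6.png",cv2.resize(f["img"][20:320,220:600],None,fx=2,fy=2)[:,:,::-1])
print([(p["point"],round(p["conf"],2)) for p in spotter.place_of("plunger_top","wrist")],proj(f,[[547.8,-39.3,92],[547.8,-39.3,84]]))
a=.241+1.047+np.pi;print("expected hole px",(proj(f,[[567.9+112.6*np.cos(a),29.85+112.6*np.sin(a),40]])-[220,20])*2,(proj(f,[[547.8,-39.3,92],[547.8,-39.3,84]])-[220,20])*2)
f=grab_frame("side");cv2.imwrite("pics/side6.png",cv2.resize(f["img"][150:330,200:440],None,fx=3.2,fy=3.2,interpolation=cv2.INTER_CUBIC)[:,:,::-1])
print([(p["point"],round(p["conf"],2)) for p in spotter.place_of("plunger_top","side")])
print([(p["point"],round(p["conf"],2)) for p in spotter.place_of("dropper","side")])
E
```

```text
9.5667 [547.754155   -38.81432583 366.97724388] [ 0.4541702   0.09048268 -0.32423059]
[([549.6, -39.0, 91.8], 0.84)] [[314.53343782 242.06254626]
 [314.5426557  238.72195681]]
expected hole px [[ 89.66044441 425.35511705]] [[189.06687564 444.12509251]
 [189.0853114  437.44391362]]
[([584.6, 99.8, 51.3], 0.54), ([547.3, -40.0, 91.0], 0.43)]
[([635.8, 48.3, 46.8], 0.79), ([581.7, -215.0, 1.5], 0.7), ([639.1, -187.7, -1.3], 0.67)]
```

View pics/side6.png

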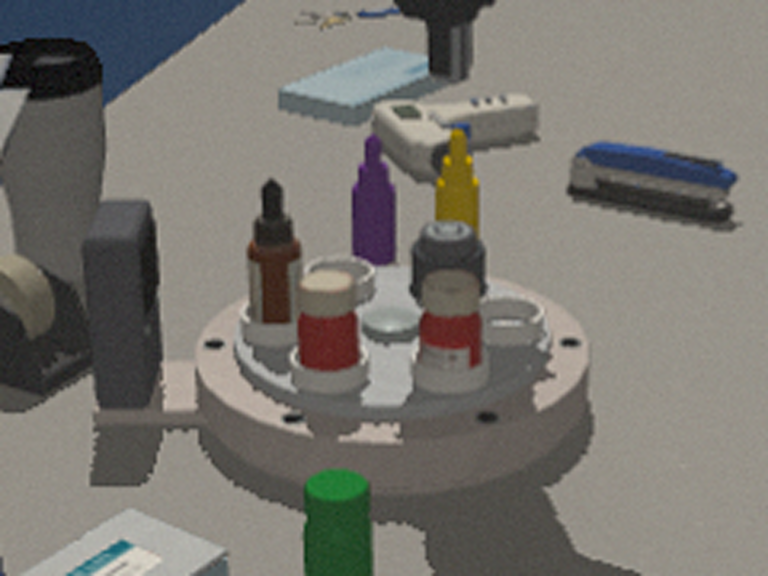

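View pics/wrist6.png

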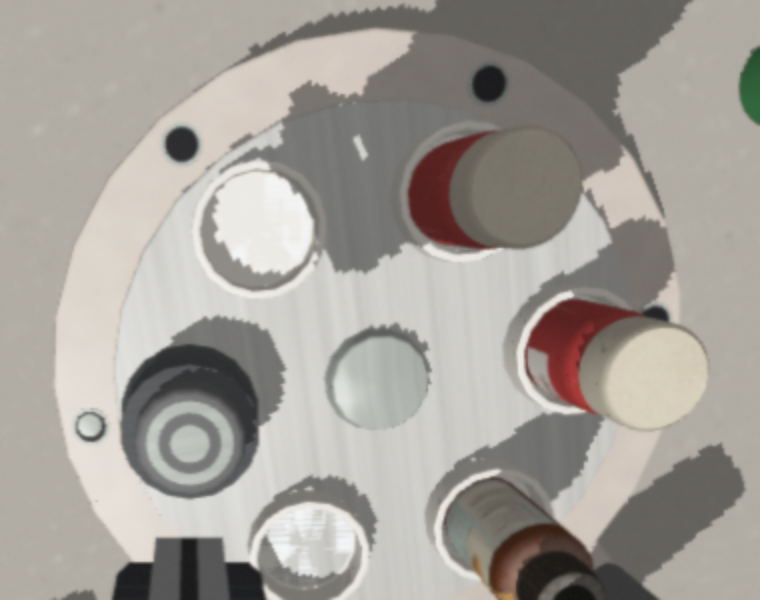

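The pin shows in the new hole at (90,425), where I expected it. The cap is at (189,443), which matches fully up (444) and not pressed (437). The dropper is in front of the reader and all bottles are standing. Handing in.

```bash
python3 -c "
from h import *
print(r.sign_off(), r.sense()['clock'])"
```

```text
the job is handed in; nothing more can be done
the job is handed in; nothing more can be done
```

The dropper bottle is now in front of the code reader. I pressed the plunger fully in with the closed fingertips, pushed the turntable 60° anticlockwise (about 1.048 rad by the tool path), and released it straight up. The highest force I read was about 25 N on the wrist, and the last clock reading before hand-in was 9.6 s.

**Plunger:** in the last pictures the pin shows in the next hole and the cap sits at its full height. The detector put the cap top at 91.8 mm from the wrist camera and 91.0 mm from the side camera, against 92 mm nominal.

**Dropper:** the detector placed it at (636, 48, 47), within about 4 mm of the read spot. That position comes from the side camera only.

**Other items:** all three bottles are still standing in their wells. The arm went nowhere near the stapler, sticky notes or clip box, but I did not measure their positions again.

**Disagreements:**
- My first position fit was 3–4 mm off because the arm was still settling. I redid it from a still picture before touching anything.
- In the final side view the detector also gave a false plunger match at (585, 100), at the higher confidence of the two. The wrist camera found the plunger only at its true place.

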